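# Set up the memo stand and hold the clip open over it

### The job

Set up my desk memo stand: take the cork memo board out of the wire sorter and stand it fully home in the groove of the wooden base, about midway along. Then squeeze the bulldog clip open, lift it off the tray's rim and hold it gaping in line astride the middle of the board's top edge, with the edge well inside the mouth but the clip touching neither face nor top, so that I can slip today's notes in; finish while still holding it squeezed open there. Leave everything else where it is.

Things in the scene. Friction and masses are not known exactly. Their poses are not given: they have to be found in the camera images.
- board_centre (a point): centre of the memo board: loose plywood panel with a cork face, 8 mm thick (x), 90 mm wide (y), 120 mm high (z up), 0.05 to 0.1 kg. It starts upright in one bay of the sorter, its underside 10 mm above the table. Take it by its 8 mm thickness near the top
- board_top (a point): middle of the board's top edge, 60 mm above its centre; axes as the board
- board_foot (a point): middle of the board's underside, 60 mm below its centre; axes as the board
- groove (a point): point on the floor of the groove of the wooden memo base, midway along it. The base is a fixed block 70 mm (x) x 130 mm (y) x 40 mm high; the groove runs along y, open at both ends, 10 mm wide (x), 28 mm deep (its floor is 12 mm above the table), its mouth bevelled to 17 mm wide over the top 6 mm
- sorter: wire sorter, fixed: wooden foot 80 mm (x) x 124 mm (y) x 10 mm with four upright wire hoops 100 mm wide and 64 mm high, 20 mm apart in x; three bays between them at x = -20, 0 and +20 mm, each 16 mm clear. Origin at the centre of its underside. The board stands in one outer bay and the pocket notebook in the other, which is which varies
- clip_centre (a point): hinge pin of the bulldog clip (loose, steel, 0.064 kg, 60 mm wide along y); z points from the mouth to the handles (up), x is the way jaws and handles open. Lips: rolled edges 60 mm long, lower end 26 mm below the pin when shut, 23 mm when fully open. Mouth clear up to 6 mm below the pin. It starts clamped on the tray's front rim, mouth down, lips 10 mm below the rim's top, pin 39 mm above the table
- clip_handles (a point): point 38 mm above the pin, midway between the rolled ends of the two handle plates (34 mm wide in y). Over their outsides the ends are 52 mm apart shut, 43 mm (39 mm above the pin) as parked, 15 mm (44 mm above the pin) squeezed to the stop, when the outer faces are parallel. Squeezing, the clip sinks 2 to 6 mm relative to the fingers
- clip_jaw (a joint): angle in rad by which each jaw plate has opened: 0 shut, about 0.12 as parked on the rim, 0.30 lips 14 mm apart, 0.45 at the stop, lips 20 mm apart. Both jaws open alike
- board: the memo board itself; origin in the middle of its underside
- clip: the clip itself; origin at its pin. A spring shuts it: squeezing the handle ends takes about 5 N when shut, 6 N as parked, 10 N at the stop (more if taken lower); squeeze with some 20 N
- tray: dark lacquer tray, 205 x 285 x 24 mm, loose (0.55 kg); origin at the centre of its underside, x to its far side, y along its 285 mm side. Rim 7 mm thick and 24 mm high, floor 6 mm thick. The clip is parked on the front (-x) long rim
- pocket_book: small upright pocket notebook, dark covers and a pale paper block, 11 mm thick (x), 100 mm wide (y), 72 mm high, in another bay of the sorter: not the board. Origin at the centre of its underside
- pin_tin: round tin 58 mm across, 24 mm high, in the tray; bystander, origin at the centre of its underside
- note_pad: block of sticky notes 38 x 51 x 16 mm in the tray; bystander, origin at the centre of its underside
- eraser: eraser 20 x 43 x 13 mm in the tray; bystander
- stapler: stapler 34 x 135 x 42 mm; bystander
- tape_roll: roll of tape lying flat, 74 mm across, 19 mm high; bystander
- earbud_case: white earbud case 27 x 58 x 40 mm; bystander
- usb_stick: memory stick 17 x 51 x 8 mm; bystander
Mind the look-alikes: they are no part of the job. Leave any pink or yellow look-alike of the clip alone. Leave any white look-alike of the part that bears groove alone.

How it is judged:
By the outcome, as a careful person would: the job done as asked, in the order asked, and still so for the second after the job is handed in, while the arm keeps its last pose, push and grip.
It also fails if it takes over 69 s, if anything falls off the work surface, if the arm or the gripper's body presses on something with over 40 N, if the wrist force passes 120 N, or if a joint passes its speed limit or range.

### The arm

A 7-joint arm with a two-finger parallel gripper is mounted at the origin on a cart in front of the work surface, level with it; the furniture and walls round the work are solid. World frame = base frame: x ahead of the robot, y to its left, z up, the work surface at z = 0. Lengths are in m, angles in rad, forces in N, time in s.
With the tool pointing down it reaches from about 0.425 to 0.925 m from the base axis. Payload 6.8 kg.
Tool frame: the origin (TCP) lies on the centre line of the jaws, within the pads' length; the fingertips stand 8 mm ahead of it and the grasp point (between the pads) lies 11 mm behind it (bot.tips_ahead is the distance from the TCP to the fingertips, in m); z points along the fingers, y is the line along which they close (so a half turn about z gives the same grasp; the last joint's range is limited). The gripper opens to 85 mm and grips with 20 to 120 N. Pads are 22 mm wide; open, the fingers measure 114 mm over their backs; the gripper's body (76 mm by 85 mm) begins 54 mm behind the grasp point. The pads swing forward as they close: fully open they stand 13 mm farther back than shut.
Start: joints at [-1.355, 0.477, 0.022, 1.555, -0.011, 1.109, -0.083], TCP at [0.215, 0.64, 0.239] pointing down, gripper open.
Joint ranges: [-2.96, 2.96], [-0.34, 2.1], [-1.41, 1.46], [0.24, 2.44], [-1.37, 4.51], [0.17, 1.92], [-2.96, 2.96]. Speed limits (rad/s): [2.39, 2.39, 3.14, 3.14, 3.14, 3.14, 3.14].

### API

Orientations are given as a unit quaternion [w, x, y, z].
In Python, from station import bot gives the robot as it stands.
- The arm moves only by the tool send_rows, never from a script. Its argument "deltas" is text: rows parted by semicolons, each of 4 numbers parted by spaces: the shift along the tool's x, y, z in m, then the turn about the tool's z in degrees. In form: x y z spin; .... A call has 1 to 5 rows; each row is the pose to reach, as a shift and turn from the pose commanded when the call began, along the tool's axes at that moment; what a row does not reach only later rows make up. A row lasts 1/10 s, in which the tool goes at most 50 mm and 8.59 degrees, less where a joint would pass 70% of its speed; a pose out of reach is approached as far as the arm can. A call with a gripper value outside its range is refused whole. "claw" is the opening, from 0 (shut) to 1 (fully open), set as the call begins (left out, the last holds). The fingers move at their own pace and stop on an object; "force" is the grip in N (left out, the last holds). Time passes only in rows, so rows that repeat a pose let the fingers close. It gives the time, the measured TCP pose, the force, the opening and the grip force at its end, in the units of the state.
- bot.get_obs(): the state, without advancing time (a new reading comes with each control period).
- bot.read_camera(name): name is "side" or "top"; returns a dict with "img" (400x640x3 uint8, red, green, blue), "depth" (400x640 float32, m along the optical axis (not along the pixel's ray), 0 where there is no reading), "fx", "fy", "cx", "cy" (pixels), "dist_coeffs" ([k1, k2, p1, p2, k3] as OpenCV has them; the pictures are not rectified), "camera_from_world" (4x4, takes a point from world to camera coordinates). Camera axes: x right, y up, looking along -z (the intrinsics and any distortion apply to the point x, -y, -z); pixel columns grow to the right and rows downward; lengths in m; the calibration is good to about 2 mm. A picture is of the moment at which its call begins.
- bot.hand_in(): hands the job in; it is judged then, once.
Trained networks look in a picture, given as the dict that the camera call returned (one of the last four; its "shot" number tells which), for a name from the list of things; names that differ only in an ending like _2 or _b are one class to them, and where a whole thing is asked for, a point or a joint stands for the part that bears it (a point fixed in the world has none). Each returns a list of dicts, best first, with "confidence" (0 to 1); they miss things now and then, are a little off and sometimes report something else, mostly with a low value. They report only what shows in the picture. A call takes as long as a camera call. They do not tell look-alikes from the thing itself.
- bot.masks_of(picture, query): "mask" (400x640 bool, what is visible of it).
- bot.landmark_of(picture, query): "xyz" ([x, y, z] in m, in world coordinates, good to about 4 mm: a listed point, or the origin of a listed thing).
The state is a dict: "t": time; "q": joint angles; "joint_vel": joint speeds; "joint_torque": joint torques, N m; "eef_pos": TCP position; "tool_rot": TCP orientation; "contact_force": force on the tool from outside, world axes, zero at the start; "torque": the same for the moment, N m; "gripper_width": opening from 0.0 (shut) to 1.0 (fully open); "grasp_force": force on a finger pad.
Only numpy, scipy, OpenCV 4.12 (cv2) and the standard library are available. Lean on these libraries where they do the work, as an engineer would, in place of code of your own. Each camera call takes 0.05 s, during which the arm holds its last target. There are 200 camera calls.

## Working session

There is one attempt and no reset: what is moved stays moved. The work goes in short steps, Python scripts to look and compute and a tool call to move; the robot and the scene stay as the last step left them, time stands still between calls to the robot, and variables do not carry over. Pictures are saved under pics/ and viewed, at most 10 in all, crops included, and the job is handed in when it is done.

Besides the shell and the picture viewer there is one more tool, called after "Call:" as a command line: name --argument value ..., lists and objects as JSON in quotes. send_rows: Moves the arm, as the interface text tells. Its arguments: {"type":"object","properties":{"deltas":{"type":"string"},"claw":{"type":"number"},"force":{"type":"number"}},"required":["deltas"]}

```bash
mkdir -p pics; ls
cat > h.py <<'E'
import numpy as np,cv2
from station import bot
def save(p,n): cv2.imwrite('pics/'+n,p['img'][:,:,::-1])
def proj(p,X):
    T=np.array(p['camera_from_world']);c=(T@np.append(X,1))[:3]*[1,-1,-1]
    K=np.array([[p['fx'],0,p['cx']],[0,p['fy'],p['cy']],[0,0,1.]])
    return cv2.projectPoints(c.reshape(1,3),np.zeros(3),np.zeros(3),K,np.array(p['dist_coeffs']))[0].ravel()
def cloud(p,uv):
    "uv Nx2 -> world Nx3 by depth"
    uv=np.asarray(uv);K=np.array([[p['fx'],0,p['cx']],[0,p['fy'],p['cy']],[0,0,1.]])
    n=cv2.undistortPoints(uv.reshape(-1,1,2).astype(float),K,np.array(p['dist_coeffs'])).reshape(-1,2)
    d=p['depth'][uv[:,1].astype(int),uv[:,0].astype(int)]
    c=np.c_[n[:,0]*d,-n[:,1]*d,-d,np.ones(len(d))]
    w=(np.linalg.inv(np.array(p['camera_from_world']))@c.T).T[:,:3]
    return w[d>0]
def mcloud(p,m):
    v,u=np.nonzero(m);return cloud(p,np.c_[u,v])
E
python3 - <<'E'
from h import *
o=bot.get_obs();print({k:np.round(v,3) for k,v in o.items()})
for c in ['side','top']:
    p=bot.read_camera(c);save(p,c+'1.png')
    print(c,'campos',np.linalg.inv(np.array(p['camera_from_world']))[:3,3].round(3))
    for q in ['board_centre','board_top','board_foot','groove','sorter','clip_centre','clip_handles','tray','pocket_book']:
        print(q,[(round(d['confidence'],2),np.round(d['xyz'],3).tolist(),proj(p,d['xyz']).round().tolist()) for d in bot.landmark_of(p,q)])
E
```

```text
pics
{'t': np.float64(0.0), 'q': array([-1.355,  0.478,  0.022,  1.556, -0.011,  1.109, -0.083]), 'joint_vel': array([ 0.   , -0.   , -0.   ,  0.002,  0.001,  0.   ,  0.   ]), 'joint_torque': array([ 0.0000e+00, -5.9645e+01,  1.6080e+00, -2.8120e+01,  1.2000e-02,
        9.0000e-03, -0.0000e+00]), 'eef_pos': array([0.215, 0.639, 0.238]), 'tool_rot': array([-0.   ,  0.161,  0.987, -0.001]), 'contact_force': array([-0.294, -0.077,  0.904]), 'torque': array([ 0.023,  0.015, -0.004]), 'grasp_force': np.float64(0.0), 'gripper_width': np.float64(0.996)}
side campos [0.417 0.775 0.83 ]
board_centre [(0.81, [0.492, -0.293, 0.072], [347.0, 168.0])]
board_top [(0.79, [0.49, -0.292, 0.127], [348.0, 156.0])]
board_foot [(0.69, [0.492, -0.297, 0.013], [346.0, 180.0]), (0.67, [0.382, 0.209, 0.007], [368.0, 301.0])]
groove [(0.96, [0.681, -0.336, 0.007], [298.0, 171.0]), (0.9, [0.469, -0.033, 0.011], [345.0, 232.0])]
sorter [(0.71, [0.586, 0.246, 0.038], [289.0, 295.0]), (0.68, [0.582, 0.245, 0.073], [289.0, 287.0]), (0.67, [0.51, -0.298, 0.005], [341.0, 182.0]), (0.42, [0.493, -0.293, 0.014], [346
[... 759 characters left out ...]
.472, -0.03, 0.016], [306.0, 221.0]), (0.74, [0.68, -0.33, 0.006], [391.0, 163.0])]
sorter [(0.61, [0.515, -0.301, -0.001], [383.0, 209.0]), (0.47, [0.494, -0.292, 0.13], [386.0, 211.0]), (0.44, [0.581, 0.246, 0.044], [226.0, 188.0])]
clip_centre [(0.74, [0.582, 0.247, 0.039], [227.0, 188.0]), (0.49, [0.49, 0.362, 0.028], [193.0, 214.0]), (0.48, [0.492, 0.178, 0.024], [246.0, 214.0])]
clip_handles [(0.56, [0.586, 0.246, 0.08], [224.0, 185.0]), (0.45, [0.49, 0.364, 0.064], [190.0, 213.0]), (0.44, [0.496, 0.174, 0.063], [246.0, 212.0])]
tray [(0.93, [0.687, 0.276, 0.002], [222.0, 161.0]), (0.48, [0.582, 0.247, 0.038], [227.0, 188.0])]
pocket_book [(0.55, [0.53, -0.306, 0.014], [385.0, 204.0])]
```

View pics/side1.png

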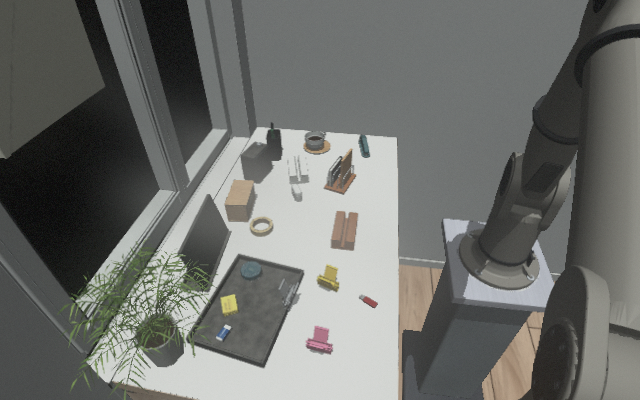

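View pics/top1.png

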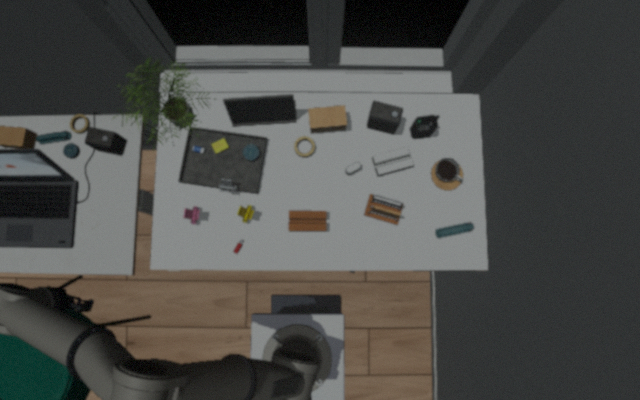

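Run:
```python
from h import *
p=bot.read_camera('side');q=bot.read_camera('top')
def crop(p,a,b,s): return cv2.resize(p['img'][b[0]:b[1],a[0]:a[1],::-1],s,interpolation=cv2.INTER_CUBIC)
A=crop(p,(255,375),(100,250),(400,500)) ;B=crop(p,(215,375),(250,400),(400,375))
B=np.vstack([B,crop(q,(285,405),(145,182),(400,125))])
cv2.imwrite('pics/crops.png',np.hstack([A,B]))
print([(d['confidence'],mcloud(p,d['mask']).mean(0).round(3)) for d in bot.masks_of(p,'groove')])
for pic,n in ((p,'side'),(q,'top')):
  for qn in ('board','groove','clip','pocket_book','sorter','tray'):
    for d in bot.masks_of(pic,qn)[:3]:
      w=mcloud(pic,d['mask']);m=w[w[:,2]>np.percentile(w[:,2],95)-.006]
      r=cv2.minAreaRect((m[:,:2]*1000).astype(np.float32))
      print(n,qn,round(d['confidence'],2),len(w),'zmax',w[:,2].max().round(3),'topmean',m.mean(0).round(4),'rect',np.round(r[0],1),np.round(r[1],1),round(r[2],1),'rgb',pic['img'][d['mask']].mean(0).round())
```

```text
[(0.65, array([ 0.68 , -0.314,  0.031])), (0.56, array([ 0.471, -0.016,  0.031])), (0.36, array([ 0.443, -0.531,  0.023]))]
side board 0.8 326 zmax 0.133 topmean [ 0.4968 -0.2887  0.1294] rect [ 496.4 -291.1] [85.9  9.3] 73.2 rgb [109.  99.  88.]
side board 0.64 299 zmax 0.025 topmean [0.739  0.2847 0.0205] rect [739.4 283.9] [36.6 52.8] 27.9 rgb [183. 178. 110.]
side groove 0.65 513 zmax 0.045 topmean [ 0.6838 -0.3271  0.04  ] rect [ 677.3 -305.7] [ 69.4 185.7] 16.2 rgb [181. 184. 180.]
side groove 0.56 866 zmax 0.045 topmean [ 0.4711 -0.0271  0.0398] rect [471.2 -31.7] [135.2  69.6] 89.8 rgb [149. 130. 117.]
side groove 0.36 186 zmax 0.045 topmean [ 0.4422 -0.5424  0.0387] rect [ 443.2 -546.8] [21.7 98.7] 10.1 rgb [ 92. 108. 108.]
side clip 0.64 300 zmax 0.085 topmean [0.5894 0.2485 0.0801] rect [584.3 246.3] [29.3 42.1] 83.0 rgb [115. 118. 117.]
side clip 0.61 264 zmax 0.132 topmean [ 0.4973 -0.2861  0.1293] rect [ 497.8 -285.9] [75.2  9. ] 74.4 rgb [108.  99.  87.]
side clip 0.6 412 zmax 0.068 topmean [0.4906 0.3681 0.0632] rect [489.4 363.6] [49.3 31. ] 81.9 rgb [161. 114. 129.]
[... 1232 characters left out ...]
 clip 0.67 166 zmax 0.072 topmean [0.4913 0.1763 0.0643] rect [491.1 174.9] [48.2 23.6] 73.3 rgb [97. 91. 35.]
top clip 0.57 163 zmax 0.087 topmean [0.5828 0.2454 0.0819] rect [584.6 244.9] [29.1 42.4] 86.6 rgb [77. 79. 80.]
top clip 0.5 186 zmax 0.07 topmean [0.4893 0.3576 0.0647] rect [487.9 358.7] [53.7 27.6] 80.3 rgb [94. 65. 76.]
top pocket_book 0.48 162 zmax 0.089 topmean [ 0.5328 -0.3064  0.0823] rect [ 533.4 -306.4] [94.1 11.8] 73.4 rgb [90. 92. 91.]
top sorter 0.64 420 zmax 0.133 topmean [ 0.4997 -0.2893  0.0681] rect [ 506.  -299.4] [98.1 46. ] 72.7 rgb [96. 76. 60.]
top tray 0.83 3941 zmax 0.204 topmean [0.6928 0.2645 0.0297] rect [688.9 269.8] [287.3 207.4] 82.0 rgb [58. 59. 57.]
```

View pics/crops.png

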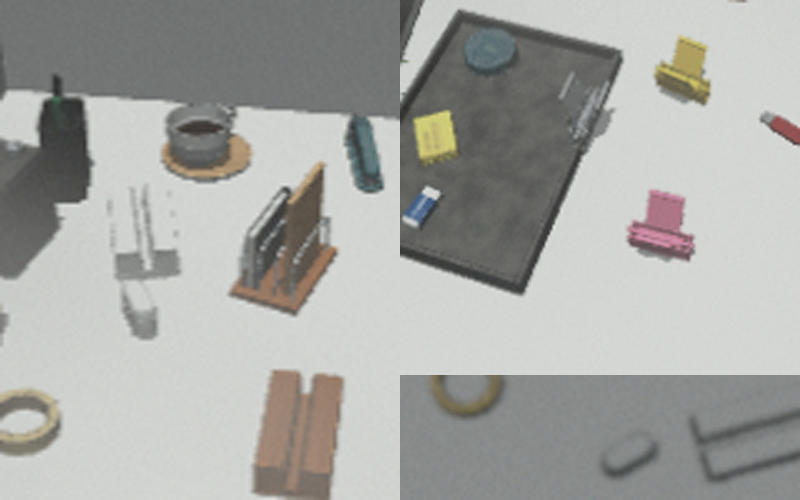

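Candidates: the grooved blocks are brown at side (345,230) and white at side (298,170). The brown wooden one is the base. The clips are steel on the tray rim at side (290,294), pink at (319,340) and yellow at (329,278); the steel one is mine. The enlarged crop confirms both. The board is the tan panel in the near bay, and the pale notebook is in the other bay.

```bash
cat > plan.py <<'E'
import sys
from h import *
def pose():
    o=bot.get_obs();w,x,y,z=o['tool_rot'];
    ty=np.array([2*(x*y-w*z),1-2*(x*x+z*z)]);return np.array(o['eef_pos']),np.degrees(np.arctan2(ty[1],ty[0]))
def plan(*tg,step=.045,spin=8.):
    "world targets (x,y,z,yaw of tool y) -> rows per call in the tool frame"
    P,a=pose();print('now',P.round(4),round(a,2))
    wp=[]
    c=np.append(P,a)
    for t in tg:
        t=np.array(t,float);n=int(max(1,np.ceil(max(np.linalg.norm((t-c)[:3])/step,abs(t[3]-c[3])/spin))))
        wp+=[c+(t-c)*k/n for k in range(1,n+1)];c=t
    s=np.append(P,a)
    for i in range(0,len(wp),5):
        ps=np.radians(s[3]);ty=np.array([np.cos(ps),np.sin(ps)]);tx=np.array([-ty[1],ty[0]])
        # tool z down: x = y cross z
        rows=[]
        for w in wp[i:i+5]:
            d=w-s;rows.append('%.3f %.3f %.3f %.1f'%(d[:2]@tx,d[:2]@ty,-d[2],-d[3]))
        print('; '.join(rows));s=wp[min(i+4,len(wp)-1)]
if __name__=='__main__': plan(*eval(sys.argv[1]))
E
python3 -c "
from plan import *
print(bot.tips_ahead)
plan((.45,.33,.25,40),(.55,.0,.25,0),(.4955,-.2935,.22,-17))"
```

```text
0.008
now [0.2148 0.64   0.2393] 71.45
-0.036 -0.024 -0.001 3.5; -0.071 -0.049 -0.002 7.0; -0.107 -0.073 -0.004 10.5; -0.143 -0.097 -0.005 14.0; -0.179 -0.122 -0.006 17.5
-0.041 -0.012 -0.001 3.5; -0.083 -0.025 -0.002 7.0; -0.124 -0.037 -0.004 10.5; -0.166 -0.050 -0.005 14.0; -0.200 -0.076 -0.005 19.0
-0.041 -0.013 -0.000 5.0; -0.082 -0.027 -0.000 10.0; -0.123 -0.040 -0.000 15.0; -0.164 -0.054 -0.000 20.0; -0.205 -0.067 -0.000 25.0
-0.043 0.005 -0.000 5.0; -0.086 0.010 -0.000 10.0; -0.126 -0.005 0.004 12.4; -0.165 -0.020 0.009 14.9; -0.205 -0.035 0.013 17.3
-0.043 -0.002 0.004 2.4; -0.085 -0.005 0.009 4.9; -0.128 -0.007 0.013 7.3; -0.170 -0.010 0.017 9.7
```

Call:
send_rows --deltas "-0.036 -0.024 -0.001 3.5; -0.071 -0.049 -0.002 7.0; -0.107 -0.073 -0.004 10.5; -0.143 -0.097 -0.005 14.0; -0.179 -0.122 -0.006 17.5"

```text
t: 2.25
eef_pos: [0.3466, 0.466, 0.2456]
tool_rot: [0.0, 0.311, 0.951, 0.0]
contact_force: [0.1, 0.9, -0.2]
gripper_width: 0.996
grasp_force: 0.0
```

```bash
python3 -c "
from plan import *
print(bot.get_obs()['q'].round(2))
plan((.45,.33,.25,40),(.55,.0,.25,0),(.4955,-.2935,.22,-17))"
```

```text
[-1.15  0.32  0.14  1.79 -0.05  1.04 -0.05]
now [0.3466 0.466  0.2456] 53.81
-0.041 -0.012 -0.001 3.5; -0.082 -0.024 -0.002 6.9; -0.123 -0.037 -0.003 10.4; -0.164 -0.049 -0.004 13.8; -0.198 -0.075 -0.004 18.8
-0.041 -0.013 -0.000 5.0; -0.082 -0.027 -0.000 10.0; -0.123 -0.040 -0.000 15.0; -0.164 -0.054 -0.000 20.0; -0.205 -0.067 -0.000 25.0
-0.043 0.005 -0.000 5.0; -0.086 0.010 -0.000 10.0; -0.126 -0.005 0.004 12.4; -0.165 -0.020 0.009 14.9; -0.205 -0.035 0.013 17.3
-0.043 -0.002 0.004 2.4; -0.085 -0.005 0.009 4.9; -0.128 -0.007 0.013 7.3; -0.170 -0.010 0.017 9.7
```

Call:
send_rows --deltas "-0.041 -0.012 -0.001 3.5; -0.082 -0.024 -0.002 6.9; -0.123 -0.037 -0.003 10.4; -0.164 -0.049 -0.004 13.8; -0.198 -0.075 -0.004 18.8"

```text
t: 2.75
eef_pos: [0.4637, 0.2891, 0.2498]
tool_rot: [0.001, 0.462, 0.887, 0.001]
contact_force: [0.1, 0.2, 0.7]
gripper_width: 1.0
grasp_force: 0.0
```

Call:
send_rows --deltas "-0.041 -0.013 -0.000 5.0; -0.082 -0.027 -0.000 10.0; -0.123 -0.040 -0.000 15.0; -0.164 -0.054 -0.000 20.0; -0.205 -0.067 -0.000 25.0"

```text
t: 3.25
eef_pos: [0.5251, 0.0823, 0.2497]
tool_rot: [0.0, 0.643, 0.766, 0.0]
contact_force: [1.0, 0.9, -0.4]
gripper_width: 0.998
grasp_force: 0.0
```

Call:
send_rows --deltas "-0.043 0.005 -0.000 5.0; -0.086 0.010 -0.000 10.0; -0.126 -0.005 0.004 12.4; -0.165 -0.020 0.009 14.9; -0.205 -0.035 0.013 17.3"

```text
t: 3.75
eef_pos: [0.5261, -0.1255, 0.2363]
tool_rot: [0.0, 0.75, 0.661, 0.0]
contact_force: [-0.5, 0.6, -0.4]
gripper_width: 0.999
grasp_force: 0.0
```

```bash
python3 -c "
from plan import *
plan((.4955,-.2935,.18,-17),(.4955,-.2935,.18,-17))
for c in ('side','top'):
  p=bot.read_camera(c);
  for q in ('board','pocket_book'):
   for d in bot.masks_of(p,q)[:2]:
    w=mcloud(p,d['mask']);m=w[w[:,2]>np.percentile(w[:,2],95)-.006]
    r=cv2.minAreaRect((m[:,:2]*1000).astype(np.float32));print(c,q,d['confidence'],m.mean(0).round(4),r)
"
```

```text
now [ 0.5261 -0.1255  0.2363] -7.24
-0.043 -0.002 0.014 2.4; -0.085 -0.005 0.028 4.9; -0.128 -0.007 0.042 7.3; -0.171 -0.009 0.056 9.8; -0.171 -0.009 0.056 9.8
side board 0.6 [ 0.5018 -0.2591  0.1339] ((497.1187438964844, -204.66415405273438), (21.660005569458008, 192.26382446289062), 2.175435781478882)
side pocket_book 0.56 [ 0.5354 -0.3012  0.0814] ((536.34716796875, -298.7582702636719), (37.933475494384766, 105.32565307617188), 5.492770195007324)
side pocket_book 0.16 [ 0.4429 -0.541   0.0385] ((443.56182861328125, -540.2423095703125), (17.022157669067383, 96.44292449951172), 11.84784984588623)
top board 0.65 [ 0.4951 -0.2934  0.1316] ((494.4286193847656, -295.57440185546875), (88.12506866455078, 8.1982421875), 72.78445434570312)
top pocket_book 0.57 [ 0.5332 -0.3049  0.0831] ((533.4904174804688, -306.40399169921875), (94.77709197998047, 11.604764938354492), 74.38691711425781)
```

Call:
send_rows --deltas "-0.043 -0.002 0.014 2.4; -0.085 -0.005 0.028 4.9; -0.128 -0.007 0.042 7.3; -0.171 -0.009 0.056 9.8; -0.171 -0.009 0.056 9.8" --claw 1

```text
t: 4.55
eef_pos: [0.4937, -0.2972, 0.1791]
tool_rot: [0.0, 0.806, 0.592, -0.002]
contact_force: [-0.1, -0.4, -0.2]
gripper_width: 1.0
grasp_force: 0.0
```

Call:
send_rows --deltas "0 0 0.02 0; 0 0 0.04 0; 0 0 0.06 0; 0 0 0.074 0; 0 0 0.074 0"

```text
t: 5.05
eef_pos: [0.496, -0.2905, 0.1046]
tool_rot: [-0.002, 0.803, 0.596, -0.001]
contact_force: [-0.0, 0.4, -0.4]
gripper_width: 1.0
grasp_force: 0.0
```

Call:
send_rows --deltas "0 0 0 0; 0 0 0 0; 0 0 0 0; 0 0 0 0; 0 0 0 0" --claw 0 --force 30

```text
t: 5.55
eef_pos: [0.4964, -0.2926, 0.1067]
tool_rot: [0.0, 0.804, 0.595, 0.0]
contact_force: [0.2, -1.0, -0.3]
gripper_width: 0.144
grasp_force: 0.0
```

Call:
send_rows --deltas "0 0 0 0; 0 0 0 0; 0 0 0 0; 0 0 0 0; 0 0 0 0"

```text
t: 6.05
eef_pos: [0.4964, -0.2927, 0.1066]
tool_rot: [0.0, 0.804, 0.595, 0.0]
contact_force: [-0.7, 0.1, 5.6]
gripper_width: 0.092
grasp_force: 32.2
```

Call:
send_rows --deltas "0 0 -0.02 0; 0 0 -0.04 0; 0 0 -0.06 0; 0 0 -0.08 0; 0 0 -0.09 0"

```text
t: 6.55
eef_pos: [0.4967, -0.2929, 0.1975]
tool_rot: [0.001, 0.804, 0.595, 0.0]
contact_force: [-0.6, 0.0, -1.1]
gripper_width: 0.089
grasp_force: 31.3
```

```bash
python3 -c "
from plan import *
plan((.4715,-.032,.197,0.2),(.4715,-.032,.15,0.2),step=.035)
"
```

```text
now [ 0.4967 -0.2929  0.1975] -16.96
0.030 -0.013 0.000 -2.1; 0.061 -0.025 0.000 -4.3; 0.091 -0.038 0.000 -6.4; 0.121 -0.050 0.000 -8.6; 0.151 -0.063 0.000 -10.7
0.032 -0.007 0.000 -2.1; 0.064 -0.013 0.000 -4.3; 0.096 -0.020 0.000 -6.4; 0.096 -0.020 0.024 -6.4; 0.096 -0.020 0.047 -6.4
```

Call:
send_rows --deltas "0.030 -0.013 0.000 -2.1; 0.061 -0.025 0.000 -4.3; 0.091 -0.038 0.000 -6.4; 0.121 -0.050 0.000 -8.6; 0.151 -0.063 0.000 -10.7"

```text
t: 7.05
eef_pos: [0.4795, -0.1284, 0.1957]
tool_rot: [-0.0, 0.744, 0.668, -0.0]
contact_force: [0.9, -0.3, 0.0]
gripper_width: 0.089
grasp_force: 31.3
```

Call:
send_rows --deltas "0.032 -0.007 0.000 -2.1; 0.064 -0.013 0.000 -4.3; 0.096 -0.020 0.000 -6.4; 0.096 -0.020 0.024 -6.4; 0.096 -0.020 0.047 -6.4"

```text
t: 7.55
eef_pos: [0.4708, -0.0305, 0.1487]
tool_rot: [0.0, 0.705, 0.709, 0.001]
contact_force: [0.7, 0.3, -0.7]
gripper_width: 0.086
grasp_force: 31.4
```

Call:
send_rows --deltas "0 0 0 0; 0 0 0 0; 0 0 0 0"

```text
t: 7.85
eef_pos: [0.4712, -0.0325, 0.1501]
tool_rot: [0.0, 0.706, 0.708, 0.0]
contact_force: [0.5, 0.2, -0.1]
gripper_width: 0.09
grasp_force: 31.2
```

```bash
python3 -c "
from plan import *
print(pose())
L=[]
for c in ('side','top'):
  p=bot.read_camera(c)
  for q in ('board_centre','board_foot','groove'):
    print(c,q,[(round(d['confidence'],2),np.round(d['xyz'],4).tolist()) for d in bot.landmark_of(p,q) if abs(d['xyz'][1])<.1])
  for d in bot.masks_of(p,'board')[:2]:
    w=mcloud(p,d['mask']);print('board',d['confidence'],w.min(0),w.max(0),np.median(w,0), proj(p,np.median(w,0)))
  u,v=proj(p,[.47,-.03,.06]).astype(int)
  L.append(cv2.resize(p['img'][v-35:v+35,u-30:u+30,::-1],(390,455),interpolation=cv2.INTER_CUBIC))
cv2.imwrite('pics/g.png',np.hstack(L))
"
```

```text
(array([ 0.47121823, -0.03248686,  0.15010372]), np.float64(0.10343580198175052))
side board_centre [(0.68, [0.4699, -0.0334, 0.1167])]
side board_foot [(0.65, [0.4669, -0.0377, 0.0563])]
side groove [(0.62, [0.471, -0.0327, 0.0098])]
board 0.47 [ 0.46880404 -0.07125544  0.05977616] [0.47712464 0.01293329 0.17630161] [0.47194053 0.00645788 0.13903162] [344.06901147 209.79371297]
top board_centre []
top board_foot [(0.63, [0.4675, -0.0295, 0.0169])]
top groove [(0.63, [0.4717, -0.0293, 0.0174])]
```

View pics/g.png

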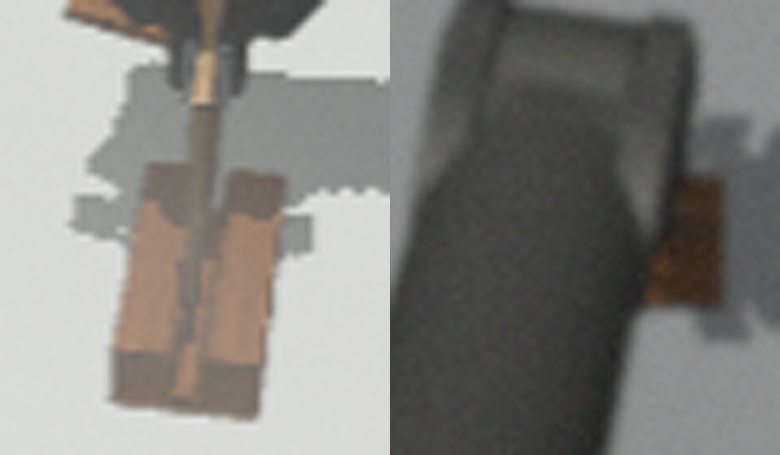

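The picture shows the board's foot just above the groove, at side-view crop pixel (195,240). It lines up to within about 1–2 mm, well inside the bevel, so I'm lowering it.

Call:
send_rows --deltas "0 0 0.006 0; 0 0 0.012 0; 0 0 0.016 0; 0 0 0.020 0; 0 0 0.022 0"

```text
t: 8.85
eef_pos: [0.4702, -0.0322, 0.1267]
tool_rot: [-0.0, 0.706, 0.708, -0.0]
contact_force: [-1.7, 0.5, -0.4]
gripper_width: 0.088
grasp_force: 31.3
```

Call:
send_rows --deltas "0 0 0.003 0; 0 0 0.006 0; 0 0 0.009 0; 0 0 0.012 0; 0 0 0.012 0"

```text
t: 9.35
eef_pos: [0.4702, -0.0322, 0.1148]
tool_rot: [-0.0, 0.706, 0.708, -0.0]
contact_force: [-1.6, -0.2, -1.1]
gripper_width: 0.088
grasp_force: 31.2
```

Call:
send_rows --deltas "0 -0.0015 0.002 0; 0 -0.0015 0.004 0; 0 -0.0015 0.006 0; 0 -0.0015 0.008 0; 0 -0.0015 0.008 0"

```text
t: 9.85
eef_pos: [0.47, -0.0321, 0.1086]
tool_rot: [0.0, 0.706, 0.708, 0.001]
contact_force: [-2.7, 0.2, 15.6]
gripper_width: 0.088
grasp_force: 34.0
```

Call:
send_rows --deltas "0 0 -0.002 0; 0 0 -0.002 0"

```text
t: 10.05
eef_pos: [0.4695, -0.0321, 0.1095]
tool_rot: [0.0, 0.706, 0.708, 0.0]
contact_force: [0.5, 0.2, 0.3]
gripper_width: 0.085
grasp_force: 31.4
```

Call:
send_rows --deltas "0 0 0 0; 0 0 0 0; 0 0 0 0; 0 0 -0.015 0; 0 0 -0.04 0" --claw 1

```text
t: 10.55
eef_pos: [0.4678, -0.0322, 0.1485]
tool_rot: [-0.001, 0.706, 0.708, -0.002]
contact_force: [0.1, -0.4, -0.2]
gripper_width: 0.922
grasp_force: 0.0
```

Call:
send_rows --deltas "0.03 0 -0.04 0; 0.07 0 -0.06 0; 0.11 0 -0.06 -3; 0.15 0 -0.06 -6; 0.19 0 -0.06 -9"

```text
t: 11.05
eef_pos: [0.4684, 0.1596, 0.2096]
tool_rot: [-0.0, 0.648, 0.762, 0.0]
contact_force: [0.8, 0.2, 0.3]
gripper_width: 1.003
grasp_force: 0.0
```

```bash
python3 -c "
from plan import *
print(pose())
for c in ('side','top'):
  p=bot.read_camera(c)
  for q in ('board_centre','board_foot','board_top','groove','clip_centre','clip_handles'):
    print(c,q,[(round(d['confidence'],2),np.round(d['xyz'],4).tolist()) for d in bot.landmark_of(p,q) if abs(d['xyz'][1])<.3])
  for q in ('board','groove','tray'):
   for d in bot.masks_of(p,q)[:2]:
    w=mcloud(p,d['mask']);m=w[w[:,2]>np.percentile(w[:,2],95)-.006]
    r=cv2.minAreaRect((m[:,:2]*1000).astype(np.float32));print(c,q,d['confidence'],m.mean(0).round(4),np.round(r[0],1),np.round(r[1],1),round(r[2],1))
  if c=='side':
    u,v=proj(p,[.47,-.03,.06]).astype(int);u2,v2=proj(p,[.583,.245,.05]).astype(int)
    cv2.imwrite('pics/h.png',np.hstack([cv2.resize(p['img'][b-35:b+35,a-30:a+30,::-1],(390,455),interpolation=cv2.INTER_CUBIC) for a,b in((u,v),(u2,v2))]))
"
```

```text
(array([0.46838399, 0.15958144, 0.20958426]), np.float64(9.271905618695266))
side board_centre [(0.62, [0.4668, -0.0327, 0.0778])]
side board_foot [(0.6, [0.4682, -0.0359, 0.0154])]
side board_top [(0.65, [0.4684, -0.04, 0.0103])]
side groove [(0.59, [0.4719, -0.032, 0.0123])]
side clip_centre [(0.89, [0.4938, 0.1776, 0.025]), (0.73, [0.5833, 0.2454, 0.0402])]
side clip_handles [(0.89, [0.4912, 0.1764, 0.0667]), (0.68, [0.5844, 0.2445, 0.0747])]
side board 0.44 [0.4722 0.0092 0.1192] [472.1   8.8] [10.   5.9] 19.8
side groove 0.98 [ 0.6835 -0.3257  0.0404] [ 677.4 -306.1] [ 69.5 186.5] 16.1
side groove 0.58 [ 0.4711 -0.0199  0.0416] [471.5  40.7] [ 69.8 262.2] 0.0
side tray 0.97 [0.687  0.2996 0.026 ] [687.4 295.1] [333.6 220.9] 80.0
top board_centre [(0.69, [0.4697, -0.0361, 0.0731]), (0.37, [0.7386, -0.0173, -0.0026])]
top board_foot [(0.52, [0.4721, -0.035, 0.0139])]
top board_top [(0.57, [0.4713, -0.0364, 0.1342])]
top groove [(0.73, [0.4723, -0.0309, 0.0178])]
top clip_centre [(0.53, [0.4919, 0.1789, 0.0219])]
top clip_handles [(0.45, [0.4954, 0.1775, 0.0618]), (0.25, [0.4714, -0.0347, 0.0136])]
top board 0.61 [ 0.4699 -0.0288  0.1321] [470.9 -35.2] [80.9  7. ] 89.3
top board 0.49 [ 0.4413 -0.551   0.041 ] [ 440.5 -550.7] [ 20.9 112.8] 11.1
top groove 0.96 [ 0.6799 -0.3324  0.0434] [ 680.9 -331.6] [ 69.2 124.5] 15.0
top groove 0.86 [ 0.4678 -0.0373  0.0474] [469.4 -35.7] [ 66.1 126.5] 0.1
top tray 0.66 [0.7072 0.2665 0.0329] [677.6 271.6] [288.5 231.2] 81.1
```

View pics/h.png

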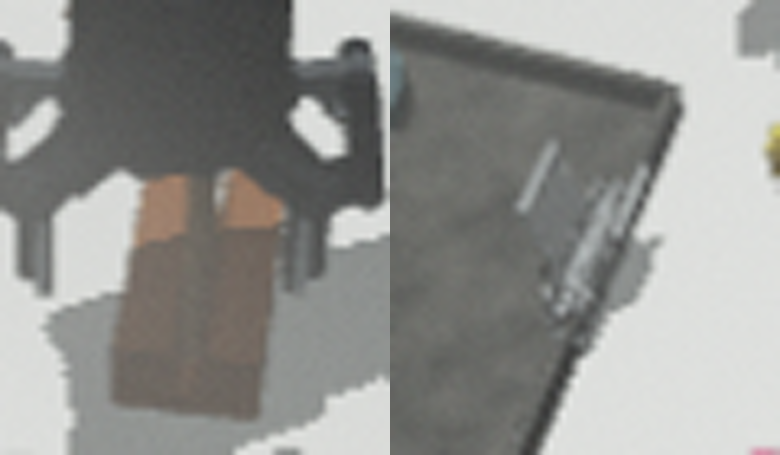

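The board is home in the groove (top at about 0.132, midway along). The right-hand crop shows the steel clip on the rim at crop pixel (585,240). Going to the clip next.

```bash
python3 -c "
from plan import *
plan((.5838,.2455,.13,-8),(.5838,.2455,.13,-8),(.5838,.2455,.062,-8),step=.03,spin=5)
"
```

```text
now [0.4686 0.1579 0.2093] 9.15
0.011 0.021 0.013 2.9; 0.023 0.043 0.026 5.7; 0.034 0.064 0.040 8.6; 0.045 0.085 0.053 11.4; 0.057 0.106 0.066 14.3
0.016 0.018 0.013 2.9; 0.016 0.018 0.013 2.9; 0.016 0.018 0.036 2.9; 0.016 0.018 0.059 2.9; 0.016 0.018 0.081 2.9
```

Call:
send_rows --deltas "0.011 0.021 0.013 2.9; 0.023 0.043 0.026 5.7; 0.034 0.064 0.040 8.6; 0.045 0.085 0.053 11.4; 0.057 0.106 0.066 14.3"

```text
t: 12.55
eef_pos: [0.5649, 0.2316, 0.1425]
tool_rot: [0.0, 0.739, 0.674, -0.0]
contact_force: [0.0, 0.1, 0.4]
gripper_width: 0.999
grasp_force: 0.0
```

Call:
send_rows --deltas "0.016 0.018 0.013 2.9; 0.016 0.018 0.013 2.9; 0.016 0.018 0.013 2.9"

```text
t: 12.85
eef_pos: [0.5832, 0.2452, 0.1297]
tool_rot: [0.0, 0.755, 0.656, -0.001]
contact_force: [-0.9, -1.6, 0.4]
gripper_width: 1.001
grasp_force: 0.0
```

```bash
python3 -c "
from plan import *
L=[]
for c in ('side','top'):
  p=bot.read_camera(c)
  u,v=proj(p,[.583,.245,.08]).astype(int)
  L.append(cv2.resize(p['img'][v-35:v+35,u-30:u+30,::-1],(390,455),interpolation=cv2.INTER_CUBIC))
  for q in ('clip_centre','clip_handles'):
    print(c,q,[(round(d['confidence'],2),np.round(d['xyz'],4).tolist()) for d in bot.landmark_of(p,q) if abs(d['xyz'][0]-.583)<.03])
cv2.imwrite('pics/k.png',np.hstack(L))
plan((.5838,.2455,.062,-8),step=.02)
"
```

```text
side clip_centre [(0.55, [0.5863, 0.2414, 0.0407])]
side clip_handles [(0.7, [0.5859, 0.2463, 0.077])]
top clip_centre [(0.45, [0.5823, 0.2477, 0.0392])]
top clip_handles [(0.71, [0.5882, 0.2466, 0.0794])]
now [0.5834 0.245  0.131 ] -8.07
0.000 0.000 0.017 -0.0; 0.000 0.000 0.035 -0.0; 0.000 0.000 0.052 -0.1; 0.001 0.000 0.069 -0.1
```

View pics/k.png

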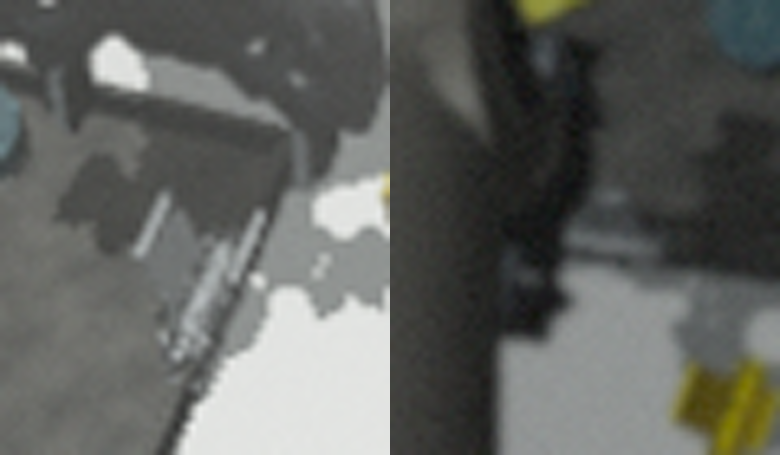

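The crop shows the two fingers either side of the clip handles, at crop pixels (65,100) and (300,155). Next: go down and squeeze.

Call:
send_rows --deltas "0.001 0.001 0.017 0; 0.001 0.001 0.035 0; 0.001 0.001 0.052 0; 0.001 0.001 0.068 0; 0.001 0.001 0.068 0"

```text
t: 13.65
eef_pos: [0.5828, 0.2454, 0.0593]
tool_rot: [-0.001, 0.755, 0.656, -0.002]
contact_force: [0.1, 0.5, 0.2]
gripper_width: 0.998
grasp_force: 0.0
```

Call:
send_rows --deltas "0 0 0 0; 0 0 0 0; 0 0 0 0; 0 0 0 0; 0 0 0 0" --claw 0 --force 22

```text
t: 14.15
eef_pos: [0.5848, 0.2463, 0.0627]
tool_rot: [0.0, 0.755, 0.656, 0.0]
contact_force: [0.3, -0.6, -0.6]
gripper_width: 0.163
grasp_force: 24.4
```

Call:
send_rows --deltas "0 0 0 0; 0 0 0 0; 0 0 0 0; 0 0 0 0; 0 0 0 0"

```text
t: 14.65
eef_pos: [0.5847, 0.2462, 0.0623]
tool_rot: [-0.0, 0.755, 0.656, -0.0]
contact_force: [0.1, -0.4, -0.7]
gripper_width: 0.164
grasp_force: 23.9
```

```bash
python3 -c "
from plan import *
print(pose())
for c in ('side','top'):
  p=bot.read_camera(c)
  for q in ('clip_centre','clip_handles','tray'):
    print(c,q,[(round(d['confidence'],2),np.round(d['xyz'],4).tolist()) for d in bot.landmark_of(p,q) if d['xyz'][0]>.55])
"
```

```text
(array([0.58465408, 0.24617922, 0.06225423]), np.float64(-8.051454369409798))
side clip_centre [(0.54, [0.5844, 0.2434, 0.0335])]
side clip_handles [(0.58, [0.7404, -0.0172, -0.0023]), (0.5, [0.5857, 0.2426, 0.0669])]
side tray [(0.69, [0.7282, 0.3639, 0.0047]), (0.61, [0.6913, 0.2787, -0.0048])]
top clip_centre [(0.58, [0.5813, 0.2465, 0.0331])]
top clip_handles [(0.64, [0.5873, 0.2466, 0.071])]
top tray [(0.79, [0.6855, 0.274, -0.0])]
```

Call:
send_rows --deltas "0 0 -0.008 0; 0 0 -0.018 0; 0 0 -0.035 0; 0 0 -0.065 0; 0 0 -0.1 0"

```text
t: 15.55
eef_pos: [0.5843, 0.2458, 0.1639]
tool_rot: [-0.0, 0.755, 0.656, -0.0]
contact_force: [0.6, 0.1, -0.5]
gripper_width: 0.164
grasp_force: 23.9
```

Call:
send_rows --deltas "-0.02 -0.02 -0.02 0; -0.05 -0.04 -0.03 -2; -0.08 -0.04 -0.03 -4; -0.11 -0.04 -0.03 -6; -0.11 -0.04 -0.03 -8"

```text
t: 16.05
eef_pos: [0.5295, 0.1376, 0.1943]
tool_rot: [0.001, 0.709, 0.705, 0.0]
contact_force: [1.1, -0.6, -0.9]
gripper_width: 0.161
grasp_force: 23.9
```

```bash
python3 -c "
from plan import *
bot.read_camera('side')
P,a=pose();print(P,a)
L=[]
for c in ('side','top','side'):
  p=bot.read_camera(c)
  for q in ('clip_centre','clip_handles','clip'):
    print(c,q,[(round(d['confidence'],2),(np.array(d['xyz'])-P).round(4).tolist()) for d in bot.landmark_of(p,q) if d['xyz'][2]>.08])
  for q,f in (('board_top',.132),('board_centre',.072),('board_foot',.012),('groove',.012),('tray',0)):
    print(c,q,[(round(d['confidence'],2),np.round(d['xyz'],4).tolist()) for d in bot.landmark_of(p,q)][:2])
  for d in bot.masks_of(p,'board')[:1]:
    w=mcloud(p,d['mask']);m=w[w[:,2]>np.percentile(w[:,2],95)-.006]
    r=cv2.minAreaRect((m[:,:2]*1000).astype(np.float32));print(c,'board',d['confidence'],m.mean(0).round(4),np.round(r[0],1),np.round(r[1],1),round(r[2],1),m[:,1].min(),m[:,1].max())
  for d in bot.masks_of(p,'clip')[:2]:
    w=mcloud(p,d['mask'])-P;print('clip',np.percentile(w,[2,50,98],axis=0).round(3).tolist())
  u,v=proj(p,P-[0,0,.03]).astype(int)
  L.append(cv2.resize(p['img'][max(0,v-40):v+40,u-30:u+30,::-1],(390,520),interpolation=cv2.INTER_CUBIC))
cv2.imwrite('pics/l.png',np.hstack(L[:2]))
"
```

```text
[0.52990289 0.14015841 0.19420481] -0.12494556142163017
side clip_centre [(0.6, [0.0026, 0.0012, -0.0303])]
side clip_handles [(0.68, [0.0012, -0.0022, 0.0011])]
side clip [(0.81, [-0.0002, 0.0002, -0.0305])]
side board_top [(0.58, [0.4669, -0.0309, 0.1287])]
side board_centre [(0.44, [0.4664, -0.0314, 0.0751])]
side board_foot [(0.64, [0.4672, -0.035, 0.0151])]
side groove [(0.85, [0.472, -0.0325, 0.0103]), (0.51, [0.681, -0.3326, 0.0109])]
side tray [(0.66, [0.6871, 0.2744, -0.0016]), (0.45, [0.7413, 0.2808, 0.0035])]
side board 0.55 [ 0.4715 -0.0276  0.1319] [471.6 -29.5] [ 7.6 81.7] 0.5 -0.07038588299108328 0.011268636220931993
clip [[-0.063, 0.002, -0.195], [-0.039, 0.033, -0.162], [-0.008, 0.063, -0.13]]
clip [[-0.07, 0.177, -0.196], [-0.041, 0.214, -0.163], [-0.011, 0.246, -0.129]]
top clip_centre []
top clip_handles [(0.4, [0.0005, 0.0025, 0.0077])]
top clip [(0.59, [-0.0039, 0.001, -0.0318])]
top board_top [(0.63, [0.4699, -0.0358, 0.133]), (0.47, [0.4698, -0.0396, 0.0141])]
top board_centre [(0.53, [0.4722, -0.0355, 0.0733])]
top board_foot [(0.53, [0.4735, -0.0336, 0.0149]
[... 454 characters left out ...]
])]
side clip_handles [(0.48, [-0.0008, -0.0008, 0.0028])]
side clip [(0.74, [-0.003, 0.0017, -0.0349])]
side board_top [(0.68, [0.4465, -0.5492, -0.0025]), (0.67, [0.4683, -0.033, 0.1281])]
side board_centre [(0.71, [0.4661, -0.0339, 0.074])]
side board_foot [(0.64, [0.739, -0.0167, -0.0019]), (0.48, [0.4691, -0.0359, 0.0133])]
side groove [(0.81, [0.6806, -0.3347, 0.0106])]
side tray [(0.83, [0.6908, 0.2768, -0.0025])]
side board 0.64 [ 0.472  -0.0245  0.1316] [472.1 -29.6] [82.6  7.6] 89.7 -0.07089487599798461 0.011715128648446482
clip [[-0.061, 0.012, -0.191], [-0.037, 0.033, -0.16], [-0.007, 0.063, -0.129]]
clip [[-0.069, 0.199, -0.189], [-0.044, 0.216, -0.162], [-0.016, 0.246, -0.129]]
```

View pics/l.png

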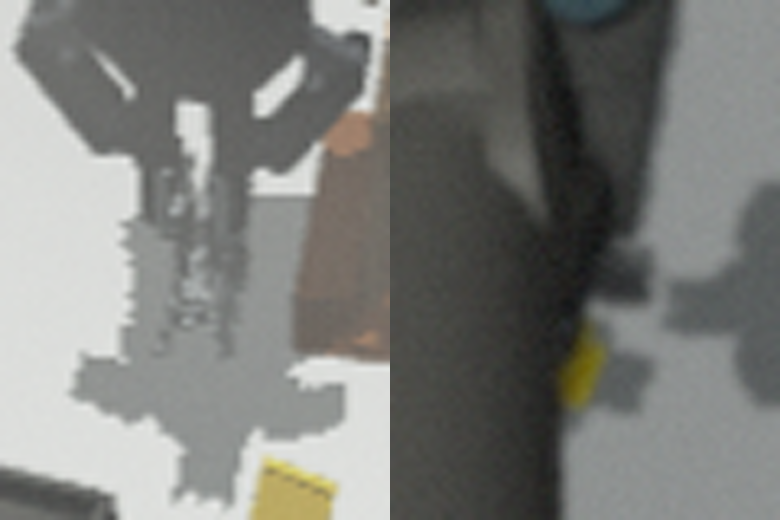

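```bash
python3 -c "
from plan import *
plan((.5,.06,.212,0),(.471,-.033,.212,0),(.471,-.033,.212,0),step=.032)
"
```

```text
now [0.5297 0.1428 0.1923] -0.05
-0.028 -0.010 -0.007 -0.0; -0.055 -0.020 -0.013 -0.0; -0.083 -0.030 -0.020 -0.1; -0.106 -0.037 -0.020 -0.1; -0.129 -0.044 -0.020 -0.1
-0.023 -0.007 -0.000 -0.0; -0.046 -0.015 -0.000 -0.0; -0.046 -0.015 -0.000 -0.0
```

Call:
send_rows --deltas "-0.028 -0.010 -0.007 0; -0.055 -0.020 -0.013 0; -0.083 -0.030 -0.020 0; -0.106 -0.037 -0.020 0; -0.129 -0.044 -0.020 0"

```text
t: 18.25
eef_pos: [0.4853, 0.0128, 0.2126]
tool_rot: [0.0, 0.708, 0.707, 0.0]
contact_force: [0.5, 0.5, -0.5]
gripper_width: 0.166
grasp_force: 23.7
```

Call:
send_rows --deltas "-0.023 -0.007 0 0; -0.040 -0.013 0 0; -0.046 -0.015 0 0; -0.046 -0.015 0 0; -0.046 -0.015 0 0"

```text
t: 18.75
eef_pos: [0.4709, -0.0312, 0.2123]
tool_rot: [0.0, 0.707, 0.707, 0.0]
contact_force: [-0.8, -0.3, -1.0]
gripper_width: 0.159
grasp_force: 23.7
```

Call:
send_rows --deltas "0 0 0 0; 0 0 0 0; 0 0 0 0"

```text
t: 19.05
eef_pos: [0.4707, -0.0315, 0.2122]
tool_rot: [-0.0, 0.707, 0.707, -0.0]
contact_force: [0.0, -1.1, -0.7]
gripper_width: 0.161
grasp_force: 23.7
```

```bash
python3 -c "
from plan import *
P,a=pose();print(P,a)
p=bot.read_camera('side')
for i in range(3):
  p=bot.read_camera('side')
  for q in ('clip_centre','clip_handles','board_top'):
    print(q,[(round(d['confidence'],2),np.array(d['xyz']).round(4).tolist()) for d in bot.landmark_of(p,q) if d['xyz'][2]>.08])
v,u=np.mgrid[0:400,0:640];uv=np.c_[u.ravel(),v.ravel()]
w=cloud(p,uv);w=w[(abs(w[:,0]-P[0])<.04)&(abs(w[:,1]-P[1])<.06)&(w[:,2]>.04)]
for z in np.arange(.09,.225,.005):
  s=w[(w[:,2]>=z)&(w[:,2]<z+.005)]
  if len(s):print(round(z,3),len(s),'x',s[:,0].min().round(4),s[:,0].max().round(4),'y',np.percentile(s[:,1],[0,50,100]).round(3))
t=w[(w[:,2]>.128)&(w[:,2]<.136)];print('top',t[:,:2].min(0),t[:,:2].max(0),len(t))
u,v=proj(p,[.47,-.03,.15]).astype(int);print(u,v)
cv2.imwrite('pics/m.png',cv2.resize(p['img'][v-30:v+30,u-30:u+30,::-1],(600,600),interpolation=cv2.INTER_CUBIC))
"
```

```text
[ 0.47067283 -0.03153514  0.21222522] 0.00956521498404228
clip_centre [(0.59, [0.4714, -0.0335, 0.1807])]
clip_handles [(0.51, [0.4709, -0.0345, 0.2153])]
board_top [(0.67, [0.4685, -0.0297, 0.1278])]
clip_centre [(0.61, [0.4687, -0.0328, 0.1826])]
clip_handles [(0.59, [0.4734, -0.0335, 0.2183])]
board_top [(0.76, [0.4703, -0.0322, 0.1316])]
clip_centre [(0.54, [0.472, -0.0342, 0.1822])]
clip_handles [(0.43, [0.4704, -0.0328, 0.2185])]
board_top [(0.47, [0.4696, -0.032, 0.1311])]
0.09 4 x 0.4678 0.476 y [-0.057 -0.014  0.008]
0.095 9 x 0.4679 0.4763 y [-0.028  0.009  0.012]
0.1 5 x 0.4677 0.4735 y [-0.05   0.008  0.012]
0.105 4 x 0.468 0.4763 y [-0.052 -0.007  0.011]
0.11 6 x 0.468 0.4734 y [-0.05   0.007  0.011]
0.115 6 x 0.4678 0.4739 y [-0.075  0.008  0.012]
0.12 4 x 0.4679 0.4739 y [-0.044 -0.003  0.011]
0.125 13 x 0.4679 0.4756 y [-0.043  0.006  0.011]
0.13 39 x 0.4682 0.476 y [-0.062 -0.027  0.007]
0.135 1 x 0.4714 0.4714 y [0.012 0.012 0.012]
0.155 2 x 0.4841 0.4844 y [-0.044 -0.032 -0.02 ]
0.16 12 x 0.4557 0.4836 y [-0.062 -0.023 -0.002]
0.165 10 x 0.4564 0.4831 y [-0.059 -0.02  -0.002]
0.17 11 x 0.4578 0.4818 y [-0.057 -0.037 -0.003]
0.175 11 x 0.4595 0.4808 y [-0.061 -0.027 -0.001]
0.18 26 x 0.4609 0.4805 y [-0.061 -0.013  0.001]
0.185 48 x 0.4624 0.4791 y [-0.059 -0.02  -0.002]
0.19 6 x 0.4647 0.4769 y [-0.043 -0.017 -0.015]
0.195 5 x 0.4656 0.477 y [-0.042 -0.018 -0.015]
0.2 2 x 0.4767 0.4771 y [-0.039 -0.028 -0.017]
0.205 8 x 0.4637 0.4863 y [-0.04  -0.018 -0.016]
0.21 17 x 0.4533 0.49 y [-0.039 -0.023 -0.015]
0.215 17 x 0.4534 0.4927 y [-0.026 -0.023 -0.016]
0.22 19 x 0.4524 0.493 y [-0.043 -0.024 -0.017]
top [ 0.46815337 -0.06177215] [0.47595371 0.01158169] 48
346 198
```

View pics/m.png

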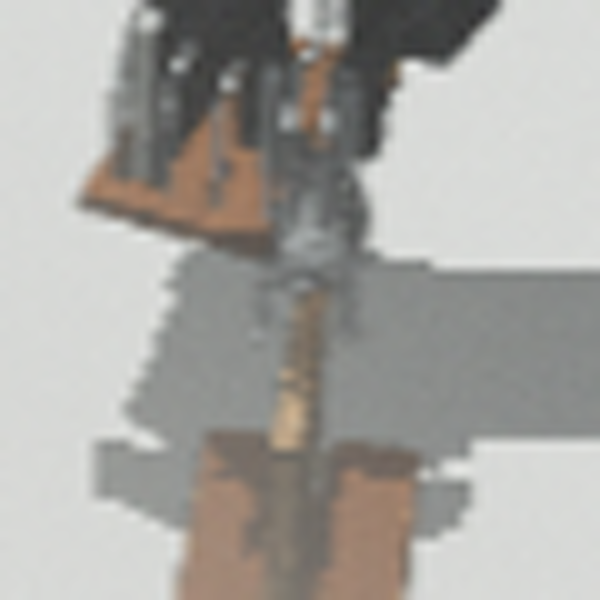

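Crop: the open mouth, lips at (270,300) and (350,310), sits above the board's top edge at (312,295). In the side camera's own frame the clip is about 1.5 mm short in x and about 2.5 mm off in y, so I correct both before lowering 36 mm.

Call:
send_rows --deltas "-0.001 0.001 0 0; -0.0025 0.0015 0 0; -0.0025 0.0015 0.004 0; -0.0025 0.0015 0.010 0; -0.0025 0.0015 0.016 0"

```text
t: 20.2
eef_pos: [0.4718, -0.0346, 0.1956]
tool_rot: [-0.0, 0.707, 0.707, -0.0]
contact_force: [-0.7, -0.0, -1.7]
gripper_width: 0.168
grasp_force: 23.7
```

Call:
send_rows --deltas "0 0 0.005 0; 0 0 0.010 0; 0 0 0.015 0; 0 0 0.018 0; 0 0 0.020 0"

```text
t: 20.7
eef_pos: [0.4719, -0.0346, 0.176]
tool_rot: [-0.0, 0.707, 0.707, -0.0]
contact_force: [0.5, -0.1, -0.6]
gripper_width: 0.164
grasp_force: 23.7
```

Call:
send_rows --deltas "0 0 0 0; 0 0 0 0; 0 0 0 0"

```text
t: 21.0
eef_pos: [0.4722, -0.0346, 0.1765]
tool_rot: [0.0, 0.707, 0.707, 0.0]
contact_force: [-0.8, 0.4, -0.2]
gripper_width: 0.157
grasp_force: 23.7
```

```bash
python3 -c "
from plan import *
P,a=pose();print(P,a)
Z=[]
for i in range(3):
  p=bot.read_camera('side')
  print([(q,[np.array(d['xyz']).round(4).tolist() for d in bot.landmark_of(p,q) if d['xyz'][2]>.06 and abs(d['xyz'][1])<.1]) for q in ('clip_centre','board_centre')])
v,u=np.mgrid[0:400,0:640];uv=np.c_[u.ravel(),v.ravel()]
w=cloud(p,uv);w=w[(abs(w[:,0]-P[0])<.03)&(abs(w[:,1]-P[1])<.06)&(w[:,2]>.04)]
for z in np.arange(.1,.17,.005):
  s=w[(w[:,2]>=z)&(w[:,2]<z+.005)]
  if len(s):print(round(z,3),len(s),'x',np.sort(s[:,0]).round(4)[[0,len(s)//4,len(s)//2,-1]],'y',np.percentile(s[:,1],[0,50,100]).round(3))
u,v=proj(p,[.47,-.03,.13]).astype(int)
cv2.imwrite('pics/n.png',cv2.resize(p['img'][v-30:v+30,u-30:u+30,::-1],(600,600),interpolation=cv2.INTER_CUBIC))
"
```

```text
[ 0.47217406 -0.03458866  0.17649055] -0.051215814048700424
[('clip_centre', [[0.4703, -0.0385, 0.1449]]), ('board_centre', [[0.4692, -0.0341, 0.0732]])]
[('clip_centre', [[0.4707, -0.0353, 0.1451]]), ('board_centre', [[0.4686, -0.0315, 0.0738]])]
[('clip_centre', [[0.4735, -0.0353, 0.1812], [0.4708, -0.0344, 0.1434]]), ('board_centre', [[0.4706, -0.0342, 0.0776]])]
0.1 9 x [0.4679 0.4682 0.4702 0.4764] y [-0.053  0.009  0.014]
0.105 3 x [0.4682 0.4682 0.4705 0.4707] y [-0.024  0.009  0.009]
0.11 4 x [0.4681 0.4684 0.4733 0.4739] y [0.006 0.007 0.013]
0.115 4 x [0.468  0.4684 0.4707 0.4709] y [-0.018  0.008  0.012]
0.12 8 x [0.468  0.4736 0.4742 0.4858] y [-0.016  0.     0.013]
0.125 17 x [0.4574 0.4582 0.4681 0.4858] y [-0.062 -0.026  0.011]
0.13 28 x [0.4589 0.4685 0.4715 0.4841] y [-0.05  -0.008  0.012]
0.135 8 x [0.4599 0.4605 0.4609 0.483 ] y [-0.055 -0.033 -0.002]
0.14 14 x [0.4608 0.4615 0.4623 0.4825] y [-0.064 -0.029 -0.006]
0.145 28 x [0.4628 0.4653 0.4716 0.4819] y [-0.065 -0.017 -0.   ]
0.15 39 x [0.4638 0.4684 0.4726 0.4799] y [-0.061 -0.025 -0.004]
0.155 5 x [0.4668 0.467  0.4777 0.4786] y [-0.043 -0.021 -0.019]
0.16 4 x [0.4671 0.478  0.4786 0.4789] y [-0.041 -0.02  -0.018]
0.165 3 x [0.4672 0.4672 0.4676 0.4782] y [-0.041 -0.02  -0.018]
0.17 11 x [0.4572 0.4652 0.4785 0.4889] y [-0.041 -0.026 -0.016]
```

View pics/n.png

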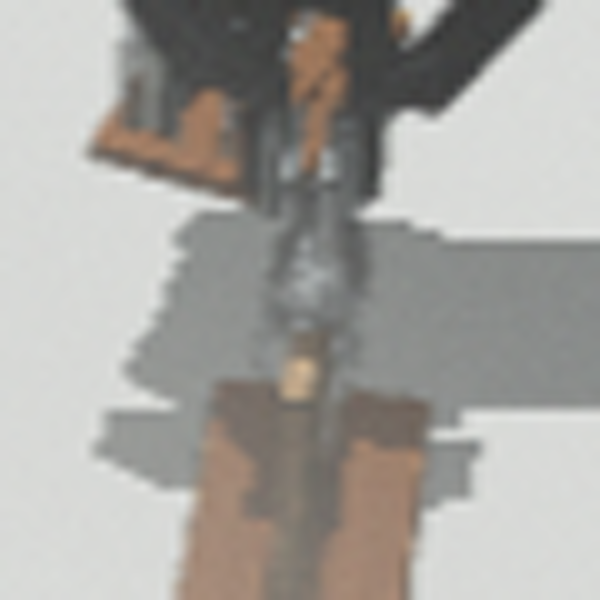

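The clip straddles the board's top edge: lips centred at x ≈ 0.4717 against the board's 0.472, overlap about 10 mm, and no contact force. Handing in.

```bash
python3 -c "
from station import bot
print(bot.hand_in())"
```

```text
the job is handed in; nothing more can be done
None
```

I handed the job in: the board is fully home midway along the groove, and the clip is held squeezed open astride its top edge with about 10 mm of overlap and no contact force; the hand-in reported no verdict.

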